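# Hang a slide hanger in its notch between two hanging neighbours

## Task

Take the slide hanger with the tall grip off its bench stand and lower it gently between the two hangers on the drying rack, without dislodging them, so that its hook comes down over the empty sprung middle bar. Slide the hook lightly along that bar to feel for its notch, whose place along the bar you are not told, let the hook drop fully home into the notch and leave it hanging there upright and still. Do not press hard on the rack, push the neighbours or disturb the things standing around.

Things in the scene. Friction and masses are not known exactly. Their poses are not given: they have to be found in the camera images.
- slide_hanger: The hanger to move, 70 to 120 g, hung in the stand's notch. Hook: inverted U, steel crown 9 (own x) x 20 (y) x 5 mm thick, 10 mm clear inside, lying across the bar. Steel counterweight flap 34 mm long (x) at y -5 to -10, z +2 to -24 mm. Balanced, hangs upright. Origin: centre of the crown's underside, the face that bears on the bar; z up, x along the bar. Lift 25 mm to free the hook.
- grip (a point): Centre of the hanger's grey grip, 52 mm above its origin: 24 (own x) x 12 (y) x 32 mm high, on an 8 x 8 mm stem. Only this hanger has a grip. Grasp from above across the 24 mm (fingers closing along the hanger's x): the fingers then stay above the neighbours.
- pocket (a point): Centre of the hanger's white slide pocket, 50 (x) x 10 (y) x 56 mm high, below the hook on its own +y side: it fills y +5 to +15, z -22 to -78 mm from the hanger's origin.
- drying_rack: Fixed rack: grey base 190 (x) x 120 (y) x 10 mm; aluminium upright 90 mm wide, 130 mm high, at x +62 to +70 mm. From it three steel bars, 6 mm wide, 14 mm high, run toward own -x, at y +28, 0, -28 mm, tops 120 mm above the origin. Outer bars rigid, 50 mm to the front, neighbours in notches at x 0. Origin: centre of the base's underside, z up; x along the bars.
- middle_bar (a point): Point on the empty middle bar's top face at rack x 0, y 0, z 120 mm; NOT its notch. The one notch, square, 12 mm long, 6 mm deep, is centred anywhere from rack x -34 to +18 mm. The bar ends in front at x -112 to -60 mm. Sprung: yields straight down 0.7 mm per N (stop at 10 mm), rigid sideways. Hook origin is at rack z 120 on the top face, 113 to 114 mm when home.
- bench_stand: Fixed small stand on which the hanger starts: grey base 110 (x) x 90 (y) x 10 mm, upright 30 mm wide, 130 mm high at x +46 to +54 mm, one bar toward own -x with its top 120 mm above the origin and a notch 6 mm deep at x 0; the hanger's axes are along the stand's. Origin: centre of the base's underside, z up.
- neighbour_a: Loose hanger, 80 g, on the rack's +y bar. Hook, flap and pocket (+y side) as on the hanger to move, but no stem or grip: top 5 mm above its origin, which is the centre of the crown's underside; axes along the rack's. The new hanger goes in the same way round (its y along the rack's y); its pocket then passes this one's flap with 4 mm to spare.
- neighbour_b: Loose hanger just like neighbour_a, on the rack's -y bar; the new hanger's flap passes this one's pocket with 4 mm to spare. Same sizes, origin and axes.
- dropper_bottle: Bystander: small white dropper bottle, 22 mm across, 62 mm high, standing near the work. Origin: centre of its underside.
- capped_bottle: Bystander: white bottle with a black cap, 48 mm across, 132 mm high. Origin: centre of its underside.
- tape: Bystander: roll of beige tape lying flat, 66 mm across, 19 mm high. Origin: centre of its underside.

How it is judged:
On the way, in this order (a step that is already met when the one before it is completed fails the run):
1. the hanger is lifted off the bench stand: its hook at least 40 mm above the stand's bar (z of slide_hanger in the frame of bench_stand above 0.16 m), for 0.1 s.
2. the hanger is lowered between its neighbours, hook over the middle bar: within 5 mm of its middle line, at rack x -50 to +40 mm, 105 to 126 mm above the rack's origin (y of slide_hanger in the frame of drying_rack between -0.005 and 0.005 m and x of slide_hanger in the frame of drying_rack between -0.05 and 0.04 m and z of slide_hanger in the frame of drying_rack between 0.105 and 0.126 m), for 0.1 s.
At the end, for the whole second after the job is handed in: The hook hangs home in the middle bar's notch: within 5 mm of the bar's middle line, rack x -50 to +40 mm, 110 to 116.5 mm above the rack's origin; upright within 0.12 rad, along the bar within 0.25 rad, still, released. Neighbours hang upright (0.15 rad), within 8 mm of their places (y of slide_hanger in the frame of drying_rack between -0.005 and 0.005 m and x of slide_hanger in the frame of drying_rack between -0.05 and 0.04 m and z of slide_hanger in the frame of drying_rack between 0.11 and 0.1165 m and angle between slide_hanger's own z axis and vertical below 0.12 rad and angle between the x axis of slide_hanger and the x axis of drying_rack, either way round below 0.25 rad and linear speed of each of slide_hanger, neighbour_a, neighbour_b below 0.02 m/s and contact force between slide_hanger and drying_rack above 0.3 N and distance of each of neighbour_a, neighbour_b from where it was at the start of the episode below 0.008 m and angle between each of neighbour_a, neighbour_b's own z axis and vertical below 0.15 rad); the robot touches nothing.
It fails at once if the hanger is pressed or knocked against the drying rack or its bars with more than 15 N (contact force between slide_hanger and drying_rack above 15 N).
It fails at once if a neighbour is pushed by the hanger or the robot with more than 5 N (contact force between any of slide_hanger, the fingers, the arm and neighbour_a above 5 N or contact force between any of slide_hanger, the fingers, the arm and neighbour_b above 5 N).
It fails at once if a neighbour is dislodged: its hook moves more than 10 mm or it tilts more than 0.35 rad (distance of any of neighbour_a, neighbour_b from where it was at the start of the episode above 0.01 m or angle between any of neighbour_a, neighbour_b's own z axis and vertical above 0.35 rad).
It fails at once if the dropper bottle, capped bottle or tape roll is moved more than 20 mm (distance of any of dropper_bottle, capped_bottle, tape from where it was at the start of the episode above 0.02 m).
It fails at once if the hanger is dropped: its hook falls below 70 mm over the worktop (height (world z) of slide_hanger below 0.07 m).
It also fails if it takes over 64 s, if anything falls off the work surface, if the arm or the gripper's body presses on something with over 40 N, if the wrist force passes 120 N, or if a joint passes its speed limit or range.

## Robot

A 7-joint arm with a two-finger parallel gripper is mounted at the origin on a cart in front of the work surface, level with it; the furniture and walls round the work are solid. World frame = base frame: x ahead of the robot, y to its left, z up, the work surface at z = 0. Lengths are in m, angles in rad, forces in N, time in s.
With the tool pointing down it reaches from about 0.4 to 0.925 m from the base axis. Payload 4.1 kg.
Tool frame: the origin (TCP) lies midway between the tips of the shut fingers; the grasp point (between the pads) lies 19 mm behind it; z points along the fingers, y is the line along which they close (so a half turn about z gives the same grasp; the last joint's range is limited). The gripper opens to 85 mm and grips with 20 to 120 N. Pads are 22 mm wide; open, the fingers measure 114 mm over their backs; the gripper's body (76 mm by 85 mm) begins 54 mm behind the grasp point. The pads swing forward as they close: fully open they stand 13 mm farther back than shut.
Start: joints at [-1.252, 0.398, 0.045, 1.537, -0.019, 1.207, -0.051], TCP at [0.264, 0.594, 0.231] pointing down, gripper open.
Joint ranges: [-2.82, 2.82], [-0.49, 2.23], [-1.37, 1.46], [0, 2.46], [-1.36, 4.5], [0.23, 2], [-2.94, 2.94]. Speed limits (rad/s): [2.57, 2.57, 3.14, 3.14, 3.14, 3.14, 3.14].

## Interface

Orientations are given as a rotation vector (axis times angle).
In Python, from workcell import manip gives the robot as it stands. The module is installed in compiled form; this text tells all that it offers.
- The arm moves only by the tool step_arm, never from a script. Its argument "targets" is a list of rows, each a list of 3 entries, a list of its own where there are three numbers: the finger opening in cm, from 0 to 8.54, then the shift along the tool's x, y, z in cm, then the turn about the tool's z in rad. A call has 1 to 12 rows; each row shifts and turns the commanded pose from where the row before left it, along the tool's axes as they then stand; what a row does not reach is not made up. A row lasts 1/10 s, in which the tool goes at most 50 mm and 8.59 degrees, less where a joint would pass 70% of its speed; a pose out of reach is approached as far as the arm can. A call is refused whole if a number of a shift passes 5 or a number of a turn 0.15, either way. A call with a gripper value outside its range is refused whole. The fingers move at their own pace and stop on an object; the grip force is fixed at half the most. Time passes only in rows, so rows that do not move let the fingers close. It gives the time, the measured TCP pose, the force, the opening and the grip force at its end, in the units of the state.
- manip.get_obs(): the state, without advancing time (a new reading comes with each control period).
- manip.capture(name): name is "side" or "top" or "wrist"; returns a dict with "frame" (480x640x3 uint8, red, green, blue), "fx", "fy", "cx", "cy" (pixels), "k1" (the pictures are not rectified: a ray, as slopes to the right and down, at radius r is drawn at 1 + k1 r^2 times it, then the intrinsics apply), "rvec" (rotation vector, rad) and "tvec" (3), from world to camera coordinates, as OpenCV has them. Camera axes: x right, y down, z forward; pixel columns grow to the right and rows downward; lengths in m; the calibration is good to about 2 mm. A picture is of the moment at which its call begins. There is no depth.
- manip.sign_off(): hands the job in; it is judged then, once.
The state is a dict: "t": time; "joint_pos": joint angles; "dq": joint speeds; "tau": joint torques, N m; "tcp_pos": TCP position; "eef_rot": TCP orientation; "wrist_force": force on the tool from outside, world axes, zero at the start; "ft_torque": the same for the moment, N m; "finger_gap": finger opening in m; "grasp_force": force on a finger pad.
Only numpy, scipy, OpenCV 4.12 (cv2) and the standard library are available. Lean on these libraries where they do the work, as an engineer would, in place of code of your own. Each camera call takes 0.05 s, during which the arm holds its last target. There are 200 camera calls.

## Working session

There is one attempt and no reset: what is moved stays moved. The work goes in short steps, Python scripts to look and compute and a tool call to move; the robot and the scene stay as the last step left them, time stands still between calls to the robot, and variables do not carry over. Pictures are saved under pics/ and viewed, at most 11 in all, crops included, and the job is handed in when it is done.

Besides the shell and the picture viewer there is one more tool, called after "Call:" as name(argument=value, ...) on one line, values as JSON. step_arm: Moves the arm, as the interface text tells. Its arguments: {"type":"object","properties":{"targets":{"type":"array"}},"required":["targets"]}

```bash
mkdir -p pics; python3 - <<'E'
from workcell import manip
import cv2,numpy as np,pickle
o=manip.get_obs();print({k:np.round(v,3).tolist() for k,v in o.items()})
for n in("side","top","wrist"):
    c=manip.capture(n);pickle.dump(c,open(f"pics/{n}0.pkl","wb"))
    cv2.imwrite(f"pics/{n}0.png",c["frame"][:,:,::-1]);R=cv2.Rodrigues(np.array(c["rvec"]))[0]
    print(n,c["fx"],c["cx"],c["cy"],c["k1"],-R.T@np.array(c["tvec"]).ravel(),R[2])
E
```

```text
{'t': 0.0, 'joint_pos': [-1.252, 0.399, 0.045, 1.538, -0.019, 1.207, -0.051], 'dq': [0.001, 0.001, 0.0, 0.0, 0.0, 0.0, 0.0], 'tau': [-0.001, -47.514, 1.364, -25.423, 0.012, 0.009, 0.0], 'tcp_pos': [0.263, 0.594, 0.23], 'eef_rot': [-0.651, -3.073, 0.003], 'wrist_force': [0.218, -0.257, -0.8], 'ft_torque': [0.012, 0.027, 0.018], 'grasp_force': 0.0, 'finger_gap': 0.085}
side 523.6395081286569 317.6724280901516 232.4696488213058 -0.0022086362575709506 [ 0.21637096 -1.12542355  0.52517001] [ 0.28405311  0.88899595 -0.35916574]
top 572.539179991738 323.7932220723476 241.99475353061868 -0.07543241482148322 [ 0.38793746 -0.08942148  1.35596026] [ 0.12115164 -0.00715392 -0.99260823]
wrist 345.9106431419177 317.2168917203475 240.7090901058009 -0.030763178059416443 [0.18953352 0.62776271 0.37251836] [ 0.2905361  -0.13044014 -0.94793151]
```

View pics/top0.png

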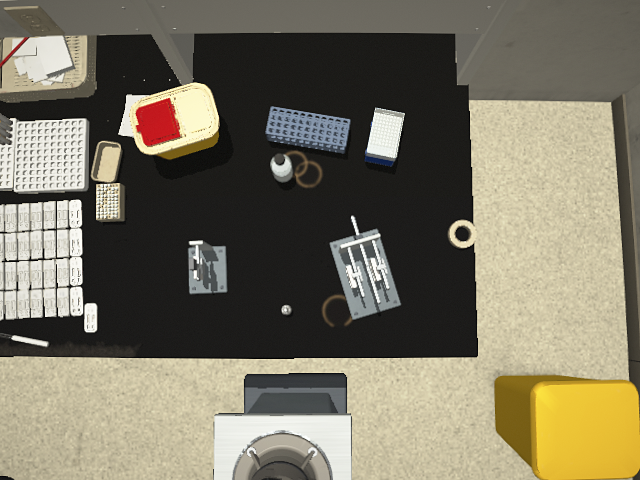

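View pics/side0.png

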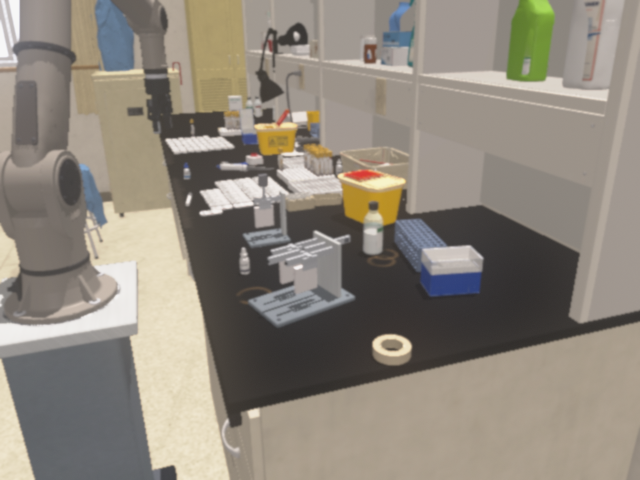

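```bash
python3 - <<'E'
import cv2,numpy as np
t=cv2.imread("pics/top0.png");s=cv2.imread("pics/side0.png")
r=lambda a,w,h:cv2.resize(a,(w,h),interpolation=cv2.INTER_CUBIC)
a=r(t[205:325,320:410],450,600);b=r(t[230:300,175:235],343,400)
m=np.zeros((600,800,3),np.uint8);m[:,:450]=a;m[:400,450:793]=b
cv2.imwrite("pics/c1.png",m)
cv2.imwrite("pics/c2.png",r(s[165:325,235:365],487,600))
E
```

```text
(no output)
```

View pics/c1.png

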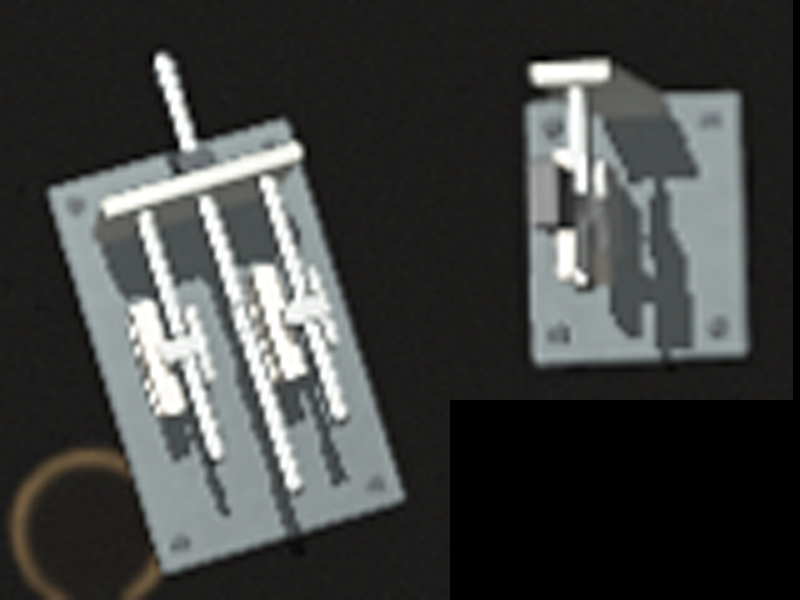

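View pics/c2.png

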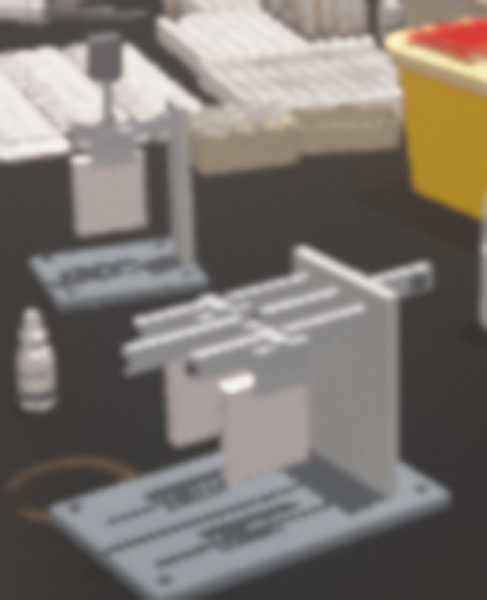

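```bash
cat > h.py <<'E'
import cv2,numpy as np,pickle
def ray(c,p):
    K=np.array([[c["fx"],0,c["cx"]],[0,c["fy"],c["cy"]],[0,0,1]])
    u=cv2.undistortPoints(np.array(p,float).reshape(-1,1,2),K,np.array([c["k1"],0,0,0]))[:,0]
    R=cv2.Rodrigues(np.array(c["rvec"],float))[0]
    return -R.T@np.array(c["tvec"],float).ravel(),np.c_[u,np.ones(len(u))]@R
def plane(c,p,z):
    o,d=ray(c,p);return (o+d*((z-o[2])/d[:,2])[:,None])
def proj(c,P):
    K=np.array([[c["fx"],0,c["cx"]],[0,c["fy"],c["cy"]],[0,0,1]])
    return cv2.projectPoints(np.array(P,float).reshape(-1,1,3),np.array(c["rvec"],float),np.array(c["tvec"],float),K,np.array([c["k1"],0,0,0]))[0][:,0]
load=lambda n:pickle.load(open(f"pics/{n}.pkl","rb"))
E
python3 - <<'E'
from h import *
t=load("top0");s=load("side0")
A=lambda q:np.array(q)/5.+[320,205]
B=lambda q:(np.array(q)-[450,0])/5.714+[175,230]
C=lambda q:np.array(q)/3.746+[235,165]
def base(P):
    print(np.round(P[:,:2],4).tolist());c=P.mean(0)
    for a,b in((0,1),(1,2),(2,3),(3,0)):print(round(np.linalg.norm(P[a]-P[b]),4),end=' ')
    v=P[0]+P[1]-P[2]-P[3];w=P[0]+P[3]-P[1]-P[2];print("c",c,"yaw",np.arctan2(v[1],v[0]),np.arctan2(-w[0],w[1]))
print("rack");base(plane(t,A([(50,187),(285,120),(405,495),(165,573)]),.01))
print("bar/upright",plane(t,A([(205,200),(295,490),(100,207),(302,152),(180,348),(305,308)]),[.12]*2+[.13]*2+[.125]*2))
print("stand");base(plane(t,B([(525,98),(740,92),(748,355),(535,365)]),.01))
print("bar/upright",plane(t,B([(575,90),(582,190),(530,72),(610,68)]),[.12]*2+[.13]*2))
o1,d1=ray(s,C([(104,57)]));print("gripside@z.166",plane(s,C([(104,57)]),.166)); print("griptop",plane(t,B([(545,193)]),.178))
print("dropper",plane(t,[(286,310)],.05))
w=load("wrist0");print(proj(w,[[.38,.2,.17]]))
E
```

```text
rack
[[0.5512, -0.1138], [0.583, -0.2258], [0.4053, -0.2797], [0.3696, -0.1667]]
0.1164 0.1857 0.1185 0.1892 c [ 0.4772769  -0.19649007  0.01      ] yaw 0.2888639555298095 0.2918385575547745
bar/upright [[ 0.53200712 -0.17923715  0.12      ]
 [ 0.40626614 -0.21668028  0.12      ]
 [ 0.52791771 -0.13316419  0.13      ]
 [ 0.55164221 -0.2207668   0.13      ]
 [ 0.46729336 -0.16740067  0.125     ]
 [ 0.48438304 -0.22157773  0.125     ]]
stand
[[0.5407, 0.2227], [0.543, 0.1332], [0.4342, 0.1281], [0.4302, 0.216]]
0.0896 0.1089 0.088 0.1107 c [0.48702037 0.17498807 0.01      ] yaw 0.0538713436063499 0.035902084780581274
bar/upright [[0.5312295  0.17811589 0.12      ]
 [0.49299419 0.1745665  0.12      ]
 [0.536967   0.1932504  0.13      ]
 [0.53841726 0.16283146 0.13      ]]
gripside@z.166 [[0.48458563 0.17358513 0.166     ]]
griptop [[0.48699405 0.17562982 0.178     ]]
dropper [[ 0.39221688 -0.01263461  0.05      ]]
[[-20.18050059 526.09014029]]
```

View pics/wrist0.png

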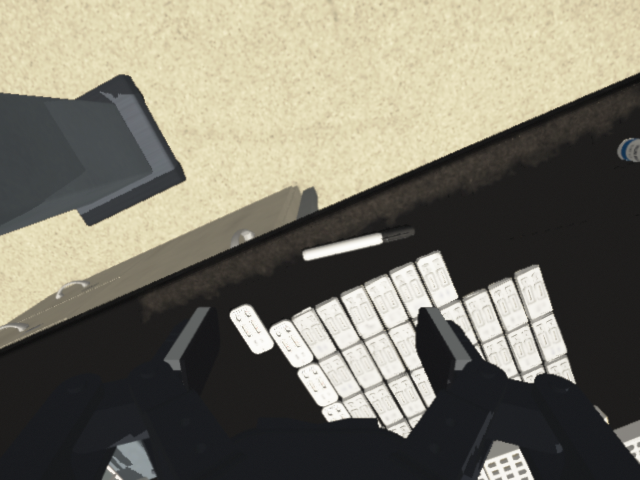

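Call:
step_arm(targets=[[8.5,[-3,-2.4,0],0],[8.5,[-3,-2.4,0],0],[8.5,[-3,-2.4,0],0],[8.5,[-3,-2.4,0],0],[8.5,[-3,-2.4,0],0],[8.5,[-3,-2.4,0],0],[8.5,[-3,-2.4,0],0],[8.5,[-3,-2.4,0],0],[8.5,[-3,-2.4,0],0],[8.5,[-3,-2.4,0],0],[8.5,[-3,-2.4,0],0],[8.5,[-3,-2.4,0],0]])

```text
t: 1.35
tcp_pos: [0.4762, 0.1833, 0.2312]
eef_rot: [-0.651, -3.073, -0.0]
wrist_force: [0.4, 0.0, 0.1]
finger_gap: 0.085
grasp_force: 0.0
```

Call:
step_arm(targets=[[8.5,[-1.5,-0.5,0],0],[8.5,[0,0,0],0.14],[8.5,[0,0,0],0.14],[8.5,[0,0,0],0.14],[8.5,[0,0,0],0.14],[8.5,[0,0,0],0.14],[8.5,[0,0,0],0.14],[8.5,[0,0,0],0.14],[8.5,[0,0,0],0.126],[8.5,[0,0,0],0],[8.5,[0,0,0],0]])

```text
t: 2.45
tcp_pos: [0.4874, 0.1742, 0.2311]
eef_rot: [-2.165, -2.276, 0.0]
wrist_force: [0.3, 0.6, -0.3]
finger_gap: 0.0849
grasp_force: 0.0
```

```bash
python3 - <<'E'
from workcell import manip
from h import *
o=manip.get_obs();print(o["t"],o["tcp_pos"],o["eef_rot"]);R=cv2.Rodrigues(np.array(o["eef_rot"]))[0];print(R.round(4))
c=manip.capture("wrist");pickle.dump(c,open("pics/w1.pkl","wb"));cv2.imwrite("pics/w1.png",c["frame"][:,:,::-1])
print(proj(c,[[.487,.1745,.182],[.487,.1745,.118]]))
E
```

```text
2.45 [0.48741846 0.17421771 0.23114468] [-2.16530154e+00 -2.27598502e+00  4.07415035e-04]
[[-4.980e-02  9.988e-01 -3.000e-04]
 [ 9.988e-01  4.980e-02 -1.000e-04]
 [-1.000e-04 -3.000e-04 -1.000e+00]]
[[315.08767484 269.31308044]
 [315.58040483 236.59548257]]
```

View pics/w1.png

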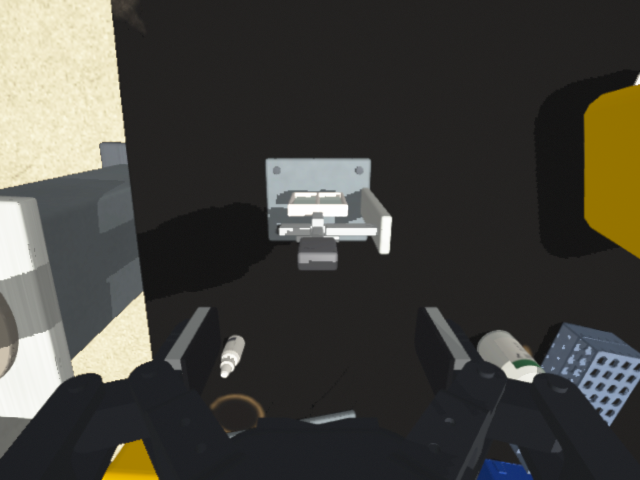

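```bash
python3 - <<'E'
from h import *
im=cv2.imread("pics/w1.png")[180:285,255:405];cv2.imwrite("pics/c3.png",cv2.resize(im,(750,525),interpolation=cv2.INTER_CUBIC))
c=load("w1");print(ray(c,[(315,260)]))
h=np.array([.487,.1745,0]);a=.048;u=np.array([np.cos(a),np.sin(a),0]);v=np.array([-u[1],u[0],0])
P=[h+u*x+v*y+[0,0,z] for z in(.150,.182) for x,y in((-.012,.006),(.012,.006),(.012,-.006),(-.012,-.006))]
print(((proj(c,P)-[255,180])*5).round())
E
```

```text
(array([0.48423866, 0.25675302, 0.37331146]), array([[ 0.01178962, -0.37081191, -0.93032862]]))
[[214. 313.]
 [390. 313.]
 [388. 395.]
 [215. 395.]
 [200. 400.]
 [401. 400.]
 [400. 492.]
 [201. 492.]]
```

View pics/c3.png

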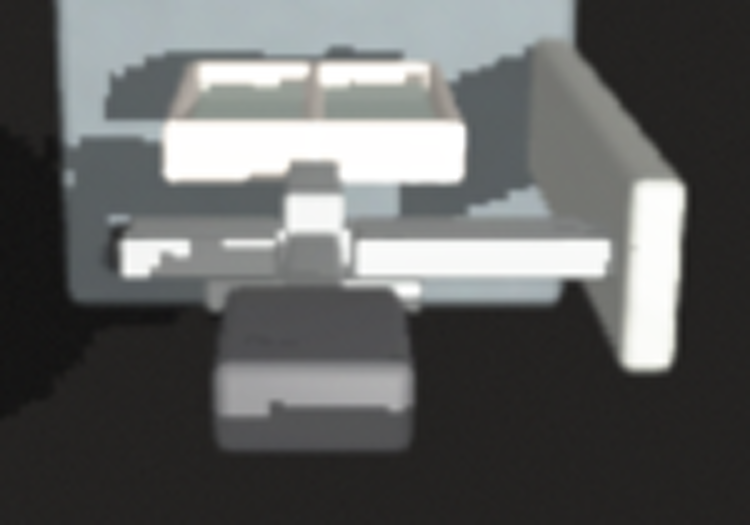

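```bash
python3 - <<'E'
from h import *
c=load("w1")
W=lambda q:np.array(q)/5.+[255,180]
print("grip top",plane(c,W([(213,362),(412,362),(412,450),(213,450)]),.182).mean(0))
print("upright top",plane(c,W([(635,185),(683,185),(673,368),(625,370)]),.13).mean(0))
print("bar",plane(c,W([(120,258),(608,258)]),.12))
print("base",plane(c,[(266,158),(370,158),(371,240),(268,241)],.01),plane(c,[(266,158),(370,158),(371,240),(268,241)],.01).mean(0))
E
```

```text
grip top [0.48818823 0.1797551  0.182     ]
upright top [0.53867301 0.18161054 0.13      ]
bar [[0.45880025 0.17777587 0.12      ]
 [0.533489   0.18147611 0.12      ]]
base [[0.43319706 0.22197614 0.01      ]
 [0.53996945 0.22726061 0.01      ]
 [0.5496792  0.13878637 0.01      ]
 [0.43571685 0.13197563 0.01      ]] [0.48964064 0.17999969 0.01      ]
```

Call:
step_arm(targets=[[8.5,[0.23,0.06,2],0],[8.5,[0,0,2],0],[8.5,[0,0,2],0],[8.5,[0,0,1.5],0],[8.5,[0,0,0.6],0],[4,[0,0,0],0],[3.2,[0,0,0],0],[3.2,[0,0,0],0],[3.2,[0,0,0],0]])

```text
t: 3.4
tcp_pos: [0.4886, 0.1768, 0.1511]
eef_rot: [2.168, 2.273, 0.003]
wrist_force: [-0.4, 0.9, 0.7]
finger_gap: 0.0324
grasp_force: 0.0
```

Call:
step_arm(targets=[[2.2,[0,0,0],0],[1.5,[0,0,0],0],[1.5,[0,0,0],0],[1.5,[0,0,0],0],[1.5,[0,0,0],0]])

```text
t: 3.9
tcp_pos: [0.4883, 0.1767, 0.151]
eef_rot: [-2.168, -2.273, -0.001]
wrist_force: [-1.8, -1.2, 6.0]
finger_gap: 0.0228
grasp_force: 59.1
```

Call:
step_arm(targets=[[1.5,[0,0,-0.3],0],[1.5,[0,0,-0.7],0],[1.5,[0,0,-1],0],[1.5,[0,0,-1],0],[1.5,[0,0,-1],0],[1.5,[0,0,-1.5],0],[1.5,[0,0,-2],0],[1.5,[0,0,-2],0],[1.5,[0,0,-1.5],0],[1.5,[0,0,0],0],[1.5,[0,0,0],0]])

```text
t: 5.0
tcp_pos: [0.488, 0.1765, 0.2605]
eef_rot: [-2.169, -2.273, -0.001]
wrist_force: [0.2, 0.2, -1.9]
finger_gap: 0.0231
grasp_force: 58.9
```

```bash
python3 - <<'E'
from workcell import manip
from h import *
o=manip.get_obs();print(o["t"],o["tcp_pos"],o["wrist_force"]);R=cv2.Rodrigues(np.array(o["eef_rot"]))[0];print(R.round(4))
c=manip.capture("wrist");pickle.dump(c,open("pics/w2.pkl","wb"));im=c["frame"][:,:,::-1]
cv2.imwrite("pics/w2.png",cv2.resize(im[140:440,160:480],(800,600*800*300//(320*600)//1 if 0 else 600),interpolation=cv2.INTER_CUBIC))
E
```

```text
5.0 [0.48803956 0.17649629 0.26046785] [ 0.22895869  0.18619273 -1.90480444]
[[-4.710e-02  9.989e-01  4.000e-04]
 [ 9.989e-01  4.710e-02  5.000e-04]
 [ 4.000e-04  4.000e-04 -1.000e+00]]
```

View pics/w2.png

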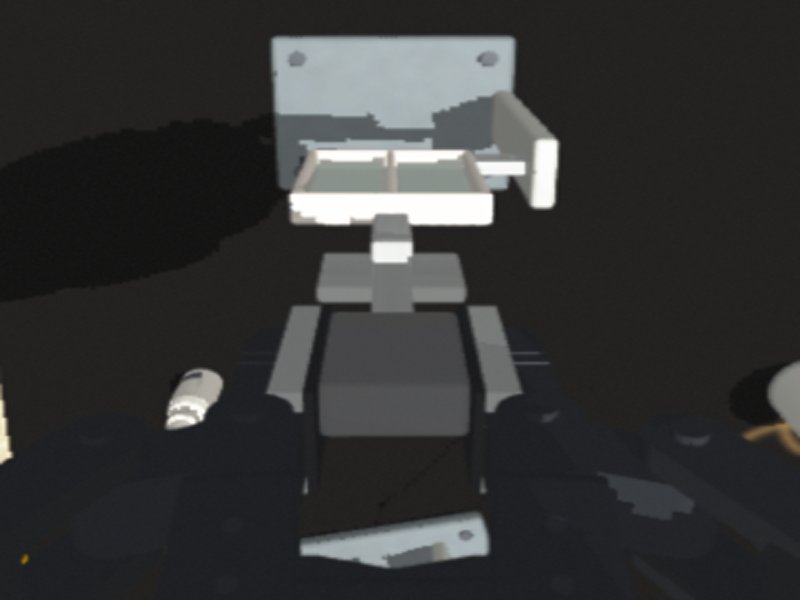

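Call:
step_arm(targets=[[1.5,[-1,0,-1],0],[1.5,[-2.5,-0.2,-1],0],[1.5,[-4,-0.2,0],0],[1.5,[-4.5,-0.2,0],0],[1.5,[-4.5,-0.2,0],0],[1.5,[-4.5,-0.2,0],0],[1.5,[-4.5,-0.2,0],0],[1.5,[-4.5,-0.2,0],0],[1.5,[-4.5,-0.2,0],0],[1.5,[-4.5,-0.2,0],0],[1.5,[-4.5,-0.2,0],0],[1.5,[-2.5,-0.2,0],0]])

```text
t: 6.25
tcp_pos: [0.4857, -0.289, 0.2805]
eef_rot: [2.174, 2.267, -0.004]
wrist_force: [0.3, 0.7, -1.3]
finger_gap: 0.0234
grasp_force: 58.9
```

Call:
step_arm(targets=[[1.5,[-0.3,-0.2,0],0],[1.5,[0,0,0],-0.08],[1.5,[0,0,0],-0.08],[1.5,[0,0,0],-0.08],[1.5,[0,0,0],0],[1.5,[0,0,0],0],[1.5,[0,0,0],0]])

```text
t: 6.95
tcp_pos: [0.4858, -0.2868, 0.2802]
eef_rot: [-1.882, -2.515, -0.0]
wrist_force: [0.6, 0.3, -1.6]
finger_gap: 0.023
grasp_force: 58.9
```

```bash
python3 - <<'E'
from workcell import manip
from h import *
o=manip.get_obs();print(o["t"],o["tcp_pos"],o["wrist_force"]);R=cv2.Rodrigues(np.array(o["eef_rot"]))[0];print(R.round(4))
c=manip.capture("wrist");c["obs"]=o;pickle.dump(c,open("pics/w3.pkl","wb"));im=c["frame"][:,:,::-1]
u=np.array([.9582,.286,0]);
p=proj(c,[[.4773,-.1965,.12],np.array([.4773,-.1965,.12])-.05*u]);print(p)
x0,y0=int(p[:,0].mean())-130,int(max(0,p[:,1].mean()-97));print(x0,y0)
cv2.imwrite("pics/w3.png",cv2.resize(im[y0:y0+195,max(x0,0):max(x0,0)+260],(800,600),interpolation=cv2.INTER_CUBIC))
E
```

```text
6.95 [ 0.48580681 -0.28679358  0.28024676] [ 0.63551124  0.3281184  -1.60097039]
[[-2.825e-01  9.593e-01 -2.000e-04]
 [ 9.593e-01  2.825e-01  4.000e-04]
 [ 4.000e-04 -0.000e+00 -1.000e+00]]
[[336.88139629 116.73947292]
 [276.39306448 117.04236643]]
176 19
```

View pics/w3.png

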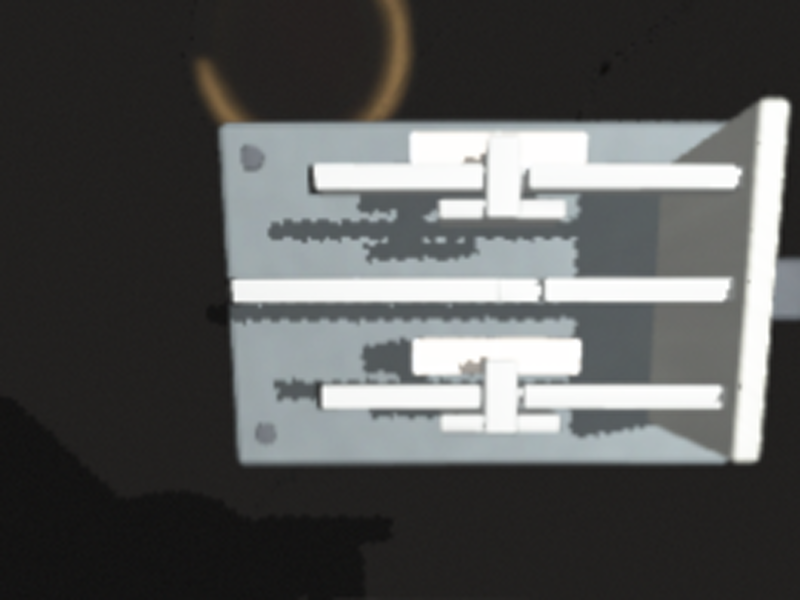

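```bash
python3 - <<'E'
from h import *
c=load("w2");W=lambda q:np.array(q)/2.5+[160,140]
T=np.array([.48804,.1765,.2605]);R=np.array([[-.0471,.9989,0],[.9989,.0471,0],[0,0,-1]])
oz=T[2]-.0375
g=lambda q,z:((plane(c,W(q),z)-T)@R*1000).round(2)
print("grip top",g([(320,385),(470,385),(470,435),(320,435)],oz+.068),g([(320,385),(470,385),(470,435),(320,435)],oz+.068).mean(0))
print("crown +10, +4",g([(392,240),(392,262)],oz+.005))
print("crown x",g([(372,251),(412,251)],oz+.005))
c=load("w3");o=c["obs"];T=np.array(o["tcp_pos"]);R=cv2.Rodrigues(np.array(o["eef_rot"]))[0]
V=lambda q:np.array(q)/(800/260)+[176,19]
g=lambda q,z:((plane(c,V(q),z)-T)@R*1000).round(2)
print("midbar",g([(232,291),(730,289.5)],.12),"notch",g([(499,290.5),(541,290.5)],.12))
print("bar+y",g([(315,177),(740,177)],.12),"bar-y",g([(322,397),(720,397.5)],.12))
print("neigh",g([(504,177),(502,396)],.125))
b=plane(c,V([(232,291),(730,289.5)]),.12);print(b,"yaw",np.arctan2(*(b[1]-b[0])[[1,0]]))
E
```

```text
grip top [[ 24.95  -9.65 -30.5 ]
 [ 24.94  11.91 -30.5 ]
 [ 16.76  12.15 -30.5 ]
 [ 16.78  -9.88 -30.5 ]] [ 20.8575   1.1325 -30.5   ]
crown +10, +4 [[26.67  0.66 32.5 ]
 [21.73  0.66 32.5 ]]
crown x [[24.22 -3.6  32.5 ]
 [24.21  4.92 32.5 ]]
midbar [[ 91.56 -53.19 160.29]
 [ 92.01  80.39 160.28]] notch [[ 91.55  18.37 160.29]
 [ 91.57  29.63 160.29]]
bar+y [[119.59 -29.99 160.3 ]
 [119.82  80.77 160.3 ]] bar-y [[ 63.85 -29.92 160.28]
 [ 63.81  79.94 160.27]]
neigh [[118.92  18.89 155.3 ]
 [ 64.38  19.38 155.27]]
[[ 0.4088965  -0.21392564  0.12      ]
 [ 0.53690669 -0.17575871  0.12      ]] yaw 0.289763668190465
```

```bash
python3 - <<'E'
from h import *
c=load("w2");W=lambda q:np.array(q)/[2.5,2]+[160,140]
T=np.array([.48804,.1765,.2605]);R=np.array([[-.0471,.9989,0],[.9989,.0471,0],[0,0,-1]])
oz=T[2]-.0375
g=lambda q,z:((plane(c,W(q),z)-T)@R*1000).round(2)
print("grip top",g([(320,385),(470,385),(470,435),(320,435)],oz+.068),g([(320,385),(470,385),(470,435),(320,435)],oz+.068).mean(0))
print("crown +10, +4",g([(392,240),(392,262)],oz+.005))
print("crown x",g([(372,251),(412,251)],oz+.005))
print("pocket front bottom edge etc y=5,z-22",g([(392,223),(392,192)],oz-.022))
E
```

```text
grip top [[  8.88 -10.1  -30.5 ]
 [  8.87  12.38 -30.5 ]
 [ -2.35  12.71 -30.5 ]
 [ -2.33 -10.42 -30.5 ]] [  3.2675   1.1425 -30.5   ]
crown +10, +4 [[13.    0.65 32.5 ]
 [ 6.51  0.65 32.5 ]]
crown x [[ 9.78 -3.71 32.5 ]
 [ 9.77  5.02 32.5 ]]
pocket front bottom edge etc y=5,z-22 [[ 7.93  0.63 59.5 ]
 [18.04  0.64 59.5 ]]
```

Call:
step_arm(targets=[[1.5,[1.5,0.4,0],-0.003],[1.5,[2.5,0.4,0],0],[1.5,[2.5,0.3,0],0],[1.5,[1.5,0.3,0],0],[1.5,[0.9,0,0],0],[1.5,[0,0,1],0],[1.5,[0,0,1],0],[1.5,[0,0,1],0],[1.5,[0,0,0],0],[1.5,[0,0,0],0],[1.5,[0,0,0],0]])

```text
t: 8.1
tcp_pos: [0.4741, -0.1984, 0.2505]
eef_rot: [1.878, 2.518, -0.0]
wrist_force: [0.4, -0.0, -1.3]
finger_gap: 0.0233
grasp_force: 58.9
```

```bash
python3 - <<'E'
from workcell import manip
from h import *
o=manip.get_obs();print(o["t"],o["tcp_pos"],o["wrist_force"],o["eef_rot"])
c=manip.capture("wrist");c["obs"]=o;pickle.dump(c,open("pics/w4.pkl","wb"));im=c["frame"][:,:,::-1]
cv2.imwrite("pics/w4.png",cv2.resize(im[150:330,200:440],(800,600),interpolation=cv2.INTER_CUBIC))
E
```

```text
8.1 [ 0.47411514 -0.19835397  0.25047342] [ 0.44401122 -0.04228734 -1.3321117 ] [ 1.87758073e+00  2.51808691e+00 -1.17888230e-04]
```

View pics/w4.png

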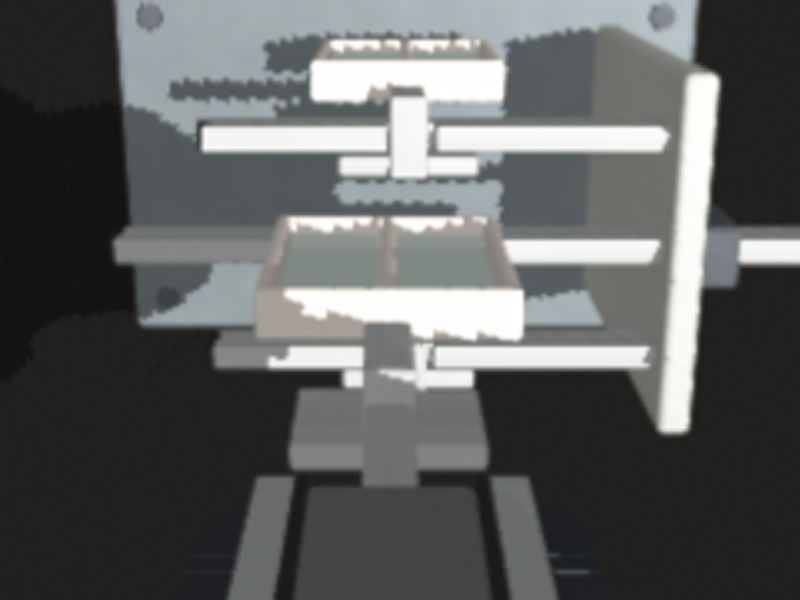

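```bash
python3 - <<'E'
from h import *
c=load("w4");o=c["obs"];T=np.array(o["tcp_pos"]);R=cv2.Rodrigues(np.array(o["eef_rot"]))[0]
V=lambda q:np.array(q)/(10/3)+[200,150]
g=lambda q,z:((plane(c,V(q),z)-T)@R*1000).round(2)
oz=T[2]-.0372
print("mid edges",g([(580,240),(580,264),(200,264)],.12).tolist())
print("+y bar",g([(300,138),(560,138.5)],.12).tolist(),"-y",g([(300,356),(560,357)],.12).tolist(),"neighA",g([(409,138)],.125))
print("hanger pocket y15,y5",g([(390,217),(390,289)],oz-.022).tolist(),"crown y10",g([(390,370)],oz+.005), "crown x",g([(365,385),(415,385)],oz+.005)[:,1],"pocket x",g([(260,289),(523,289)],oz-.022)[:,1])
E
```

```text
mid edges [[7.01, 47.46, 130.48], [0.87, 47.78, 130.49], [0.93, -46.03, 130.46]]
+y bar [[32.22, -20.54, 130.45], [32.08, 41.41, 130.47]] -y [[-23.42, -21.95, 130.48], [-23.74, 43.97, 130.5]] neighA [[ 33.12   5.34 125.46]]
hanger pocket y15,y5 [[31.01, 0.92, 59.18], [17.41, 0.91, 59.19]] crown y10 [[12.27  0.91 32.19]] crown x [-3.17  5.  ] pocket x [-22.95  25.32]
```

Call:
step_arm(targets=[[1.5,[0.12,0,0],0],[1.5,[0,0,0.8],0],[1.5,[0,0,0.8],0],[1.5,[0,0,0.8],0],[1.5,[0,0,0.8],0],[1.5,[0,0,0.8],0],[1.5,[0,0,0.8],0],[1.5,[0,0,0.8],0],[1.5,[0,0,0.8],0],[1.5,[0,0,0],0]])

```text
t: 9.15
tcp_pos: [0.4728, -0.1963, 0.185]
eef_rot: [-1.876, -2.517, 0.002]
wrist_force: [0.2, 0.9, -0.2]
finger_gap: 0.0231
grasp_force: 58.9
```

Call:
step_arm(targets=[[1.5,[0,0,0.6],0],[1.5,[0,0,0.6],0],[1.5,[0,0,0.4],0],[1.5,[0,0,0.3],0],[1.5,[0,0,0.2],0],[1.5,[0,0,0.2],0],[1.5,[0,0,0.2],0],[1.5,[0,0,0],0]])

```text
t: 9.95
tcp_pos: [0.4735, -0.1966, 0.1611]
eef_rot: [-1.877, -2.519, 0.0]
wrist_force: [0.0, 0.0, -1.6]
finger_gap: 0.0231
grasp_force: 58.9
```

Call:
step_arm(targets=[[1.5,[0,0,0.1],0],[1.5,[0,0,0.1],0],[1.5,[0,0,0.1],0],[1.5,[0,0,0.1],0],[1.5,[0,0,0.1],0],[1.5,[0,0,0],0],[1.5,[0,0,0],0]])

```text
t: 10.65
tcp_pos: [0.4736, -0.1967, 0.1564]
eef_rot: [1.877, 2.519, 0.0]
wrist_force: [0.5, -0.1, 0.2]
finger_gap: 0.0232
grasp_force: 58.9
```

Call:
step_arm(targets=[[1.5,[0,0.1,0.05],0],[1.5,[0,0.1,0],0],[1.5,[0,0.1,0],0],[1.5,[0,0.1,0],0],[1.5,[0,0.1,0],0],[1.5,[0,0.1,0],0],[1.5,[0,0,0],0]])

```text
t: 11.35
tcp_pos: [0.4796, -0.1949, 0.1558]
eef_rot: [1.877, 2.519, 0.0]
wrist_force: [-1.2, -0.1, 0.6]
finger_gap: 0.0231
grasp_force: 59.1
```

Call:
step_arm(targets=[[1.5,[0,0.1,0],0],[1.5,[0,0.1,0],0],[1.5,[0,0,0],0]])

```text
t: 11.65
tcp_pos: [0.4817, -0.1941, 0.1557]
eef_rot: [1.876, 2.519, 0.001]
wrist_force: [-0.1, 0.7, -1.7]
finger_gap: 0.0231
grasp_force: 59.0
```

Call:
step_arm(targets=[[1.5,[0,0.08,0.1],0],[1.5,[0,0,0.1],0],[1.5,[0,0,0.1],0],[1.5,[0,0,0],0],[1.5,[0,0,0],0]])

```text
t: 12.15
tcp_pos: [0.482, -0.1941, 0.1527]
eef_rot: [-1.877, -2.519, -0.0]
wrist_force: [-0.7, -0.0, -2.1]
finger_gap: 0.0231
grasp_force: 59.0
```

Call:
step_arm(targets=[[1.5,[0,0,0.1],0],[1.5,[0,0,0.1],0],[1.5,[0,0,0],0],[1.5,[0,0,0],0]])

```text
t: 12.55
tcp_pos: [0.4821, -0.1942, 0.1508]
eef_rot: [1.877, 2.519, 0.0]
wrist_force: [0.7, -0.0, -1.1]
finger_gap: 0.0231
grasp_force: 59.0
```

Call:
step_arm(targets=[[1.5,[0,0,0.05],0],[1.5,[0,0,0],0],[2.6,[0,0,0],0],[3.2,[0,0,0],0],[4,[0,0,0],0],[4.5,[0,0,0],0],[4.5,[0,0,0],0],[4.5,[0,0,0],0],[4.5,[0,0,0],0]])

```text
t: 13.45
tcp_pos: [0.482, -0.1941, 0.1503]
eef_rot: [1.877, 2.519, 0.0]
wrist_force: [1.5, -0.6, -0.2]
finger_gap: 0.0449
grasp_force: 0.0
```

Call:
step_arm(targets=[[4.5,[0,0,-0.5],0],[4.5,[0,0,-1],0],[4.5,[0,0,-2],0],[4.5,[0,0,-3],0],[4.5,[0,0,-3],0],[4.5,[0,0,-2],0],[4.5,[0,0,0],0],[4.5,[0,0,0],0],[4.5,[0,0,0],0],[4.5,[0,0,0],0]])

```text
t: 14.45
tcp_pos: [0.4813, -0.1938, 0.2642]
eef_rot: [-1.876, -2.518, 0.002]
wrist_force: [-0.1, 0.3, 0.2]
finger_gap: 0.0448
grasp_force: 0.0
```

```bash
python3 - <<'E'
from workcell import manip
from h import *
o=manip.get_obs();print(o["t"],o["tcp_pos"],o["wrist_force"])
c=manip.capture("wrist");s=manip.capture("side")
a=cv2.resize(c["frame"][100:340,200:440,::-1],(400,400),interpolation=cv2.INTER_CUBIC)
b=cv2.resize(s["frame"][180:330,235:385,::-1],(400,400),interpolation=cv2.INTER_CUBIC)
cv2.imwrite("pics/f.png",np.hstack([a,b]))
E
```

```text
14.45 [ 0.48130565 -0.19384704  0.26416489] [-0.13542884  0.28344822  0.17272044]
```

View pics/f.png

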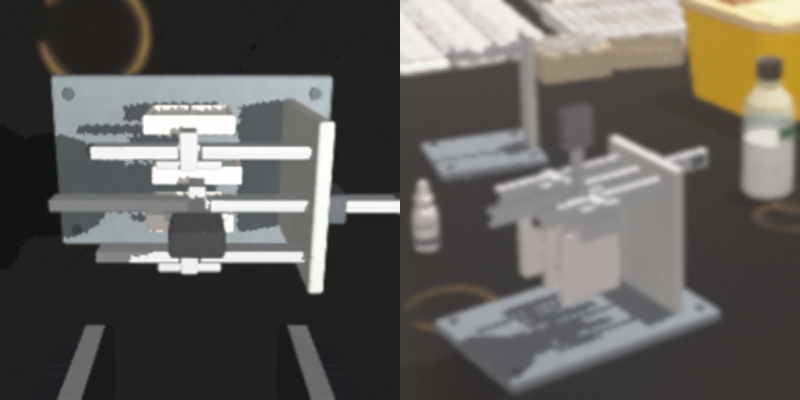

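The picture shows the hanger upright on the middle bar, with its grip at about (195,235) on the left. Both neighbours are in place and the gripper is clear. I'll let it settle for 1 s, then hand in.

Call:
step_arm(targets=[[4.5,[0,0,0],0],[4.5,[0,0,0],0],[4.5,[0,0,0],0],[4.5,[0,0,0],0],[4.5,[0,0,0],0],[4.5,[0,0,0],0],[4.5,[0,0,0],0],[4.5,[0,0,0],0],[4.5,[0,0,0],0],[4.5,[0,0,0],0]])

```text
t: 15.55
tcp_pos: [0.482, -0.1941, 0.2653]
eef_rot: [1.877, 2.519, 0.0]
wrist_force: [-1.1, 0.7, 1.0]
finger_gap: 0.0447
grasp_force: 0.0
```

```bash
python3 -c "
from workcell import manip
print(manip.sign_off())"
```

```text
the job is handed in; nothing more can be done
None
```

The job is handed in, with no verdict returned: the hanger was left hanging upright in the middle bar's notch (about rack x +5 mm), released, with both neighbours still in place in the last picture.

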